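Take a syringe off a screw-driven syringe pump and hold it nozzle up

ROBOT

A 7-joint arm with a two-finger parallel gripper is mounted at the origin on the work surface; the furniture and walls round the work are solid. World frame = base frame: x ahead of the robot, y to its left, z up, the work surface at z = 0. Lengths are in m, angles in rad, forces in N, time in s.
With the tool pointing down it reaches from about 0.425 to 1.025 m from the base axis. Payload 3.6 kg.
Tool frame: the origin (TCP) lies between the finger pads; the fingertips stand 8 mm ahead of it and the grasp point (between the pads) lies 11 mm behind it (manip.finger_overhang is the distance from the TCP to the fingertips, in m); z points along the fingers, y is the line along which they close (so a half turn about z gives the same grasp; the last joint's range is limited). The gripper opens to 85 mm and grips with 20 to 120 N. Pads are 22 mm wide; open, the fingers measure 114 mm over their backs; the gripper's body (76 mm by 85 mm) begins 54 mm behind the grasp point. The pads swing forward as they close: fully open they stand 13 mm farther back than shut.
Start: joints at [1.159, 0.591, 0.048, 1.609, -0.033, 0.943, -0.034], TCP at [0.227, -0.688, 0.239] pointing down, gripper open.
Joint ranges: [-2.69, 2.69], [-0.47, 2.24], [-1.27, 1.36], [0.19, 2.51], [-1.53, 4.68], [0.08, 2.07], [-3.09, 3.09]. Speed limits (rad/s): [2.57, 2.57, 3.14, 3.14, 3.14, 3.14, 3.14].

INTERFACE

Orientations are given as a 3x3 rotation matrix whose columns are the frame's x, y, z axes.
In Python, from workcell import readout, camera, camera_model, manip gives the robot as it stands.
- The arm moves only by the shell command python3 -m crank 'ROWS'. ROWS is a JSON object of lists of equal length, an entry for each row: "linear": the shift along the tool's x, y, z each as a share of 12 cm, from -1 to 1, a list of three; "dr": the turn, a rotation vector about the tool's x, y, z each as a share of 45 degrees, from -1 to 1, a list of three; "claw": the opening, from -1 (shut) to 1 (fully open). A call has 1 to 5 rows; each row is the pose to reach, as a shift and turn from the pose commanded when the call began, along the tool's axes at that moment; what a row does not reach only later rows make up. A row lasts 1/10 s, in which the tool goes at most 50 mm and 8.59 degrees, less where a joint would pass 70% of its speed; a pose out of reach is approached as far as the arm can. A call with a number of a shift or a turn outside -1 to 1 is refused whole. A call with a gripper value outside its range is refused whole. The fingers move at their own pace and stop on an object; the grip force is fixed at half the most. Time passes only in rows, so rows that repeat a pose let the fingers close. It gives the time, the measured TCP pose, the force, the opening and the grip force at its end, in the units of the state.
- readout.get_obs(): the state, without advancing time (a new reading comes with each control period).
- camera(name): name is "side" or "top"; returns the picture (480x640x3 uint8, blue, green, red); there is no depth.
- camera_model(name): a dict with "fx", "fy", "cx", "cy" (pixels), "dist_coeffs" ([k1, k2, p1, p2, k3] as OpenCV has them; the pictures are not rectified), "origin" and "orientation" of the camera in the world. Camera axes: x right, y up, looking along -z (the intrinsics and any distortion apply to the point x, -y, -z); pixel columns grow to the right and rows downward; lengths in m; the calibration is good to about 2 mm. A picture is of the moment at which its call begins. camera_model takes no time and is no camera call.
- manip.job_done(): hands the job in; it is judged then, once.
The state is a dict: "time": time; "qpos": joint angles; "qvel": joint speeds; "joint_torque": joint torques, N m; "ee_pos": TCP position; "tool_rot": TCP orientation; "ft_force": force on the tool from outside, world axes, zero at the start; "torque": the same for the moment, N m; "gripper_width": finger opening in m; "grasp_force": force on a finger pad.
Only numpy, scipy, OpenCV 4.12 (cv2) and the standard library are available. Lean on these libraries where they do the work, as an engineer would, in place of code of your own. Each camera call takes 0.05 s, during which the arm holds its last target. There are 200 camera calls.

TASK

Take the syringe off the syringe pump: wind the handwheel clockwise, as seen from the wheel end, until the pusher block is fully back against its stop, then draw the syringe up out of its supports. Turn it upright with the capped nozzle at the top, so that trapped air would gather there, and finish while still holding it, at rest and raised well clear of the pump and the worktop; do not put it down or let go. Leave the pusher back at its stop and the other things on the bench where they are.

Things in the scene. Friction and masses are not known exactly. Their poses are not given: they have to be found in the camera images.
- pump: Syringe pump fixed to the worktop: white base 118 (x) x 312 (y) mm, grey deck 42 mm up. Origin: centre of the underside; x away from its front panel, z up, +y to the handwheel end. Syringe axis at x = -22, z = 72 mm, along y. Screw and two guide rods along y at x = 34 mm, up to 94 mm high; end plates 98 mm high at y = -143 and 145, x = 12 to 56 mm. Nothing on it is higher than 102 mm.
- supports (a point): Point on the resting syringe's axis midway between its two black V supports (pump x = -22, y = -51.5, z = 72 mm; pump axes). Supports start 28 mm to either side in y and are no higher than the axis (rear one 12 mm, front one 18 mm long); between them the barrel is free, 17 mm above the deck. Posts behind the flange, 77 mm high, stop it sliding along y; it lifts straight up.
- pusher (a joint): Aluminium block sliding along pump y, m: 0 = nearest the plunger, 0.035 = fully back, against two dark collars on the rods (the stop). Only the handwheel moves it. 24 mm thick, top 97 mm up, front face at pump y = 56 mm + value. Its black hood reaches 19 mm forward over the plunger's thumb disc: the syringe cannot be lifted until the value exceeds about 0.017.
- handwheel (a joint): Angle, rad, 0 to 13.74, grows clockwise seen from the wheel end (pump +y). One turn draws the pusher back 16 mm. At 0 the crank handle is on the pump's +x side of the axis, then goes up, to -x, down. Takes about 0.02 N m and stays where left. Aluminium wheel 60 mm across, rim at pump y = 157 to 168 mm, top 102 mm up. Its axis is along pump y.
- handle_mid (a point): Mid-length of the crank handle, on its axis: grey revolving handle 13 mm in diameter, 42 mm long, parallel to pump y, 22 mm from the wheel's axis; free end at pump y = 212 mm. It spins freely on its pin, so it can be gripped firmly while it is carried round. At its lowest it is 50 mm above the worktop.
- wheel_centre (a point): Point on the handwheel's axis level with handle_mid (pump x = 34, y = 194, z = 72 mm); fixed; same axes as the pump. handle_mid circles round it at 22 mm.
- syringe: Loose capped syringe, 40 to 85 g, amber barrel 26 mm in diameter, white plunger fixed in it, 181 mm long overall. Origin on its axis, in the free part of the barrel close to its centre of mass: a good grip. x along the axis to the nozzle, z up as it lies. Barrel x = -42 to 58 mm; flange 46 (y) x 24 (z) mm, 4 mm thick, at x = -42; plunger rod 13 mm wide to x = -100 mm.
- nozzle_end (a point): Tip of the white cap on the nozzle, on the syringe's axis, x = 78 mm in its frame.
- thumb_disc (a point): Outer face of the plunger's thumb disc (29 mm in diameter, 4 mm thick), on the syringe's axis at the far end from the nozzle, x = -103 mm in its frame.
- tip_box: Bystander: blue pipette tip box with clear lid, 91 x 124 x 95 mm high. Origin: centre of underside.
- bench_bottle: Bystander: bottle with blue cap, 68 mm wide, 128 mm high. Origin: centre of underside.
- foil_bottle: Bystander: white wrapped bottle with blue cap, 53 mm wide, 109 mm high. Origin: centre of underside.
- clear_lid: Bystander: clear round lid lying flat, 95 mm wide, 7 mm high. Origin: centre of underside.
- cycler_far: Furniture, fixed: white thermal cycler with a rounded lid, about 0.2 m high, right of the pump; its near corner is at about x = 0.43, y = -0.13 m in the world. Not used; keep clear.
- post_foot (a point): Foot, at bench level, of the fixed upright post that carries the shelf over the bench: post 72 (x) x 52 (y) mm, centred on this point, over 1 m high, just behind the pump; the shelves begin at x = 0.57 m, 0.54 m up. Keep wrist and gripper clear of the post.

How it is judged:
By the outcome, as a careful person would: the job done as asked, in the order asked, and still so for the second after the job is handed in, while the arm keeps its last pose, push and grip.
It also fails if it takes over 58 s, if anything falls off the work surface, if the arm or the gripper's body presses on something with over 40 N, if the wrist force passes 120 N, or if a joint passes its speed limit or range.

## Working session

There is one attempt and no reset: what is moved stays moved. The work goes in short steps, Python scripts to look and compute and a shell command to move; the robot and the scene stay as the last step left them, time stands still between calls to the robot, and variables do not carry over. Pictures are saved under pics/ and viewed, at most 10 in all, crops included, and the job is handed in when it is done.

```bash
mkdir -p pics; ls; python3 - <<'E'
from workcell import readout,camera,camera_model,manip
import cv2,numpy as np
o=readout.get_obs();print(o['time'],o['ee_pos'],o['tool_rot'],o['gripper_width'])
for n in('side','top'):
    cv2.imwrite(f'pics/{n}0.png',camera(n));m=camera_model(n);print(n,m)
E
```

```text
pics
0.0 [ 0.22697169 -0.68769925  0.23815028] [[ 9.49594977e-01  3.13478448e-01 -8.02056958e-04]
 [ 3.13479452e-01 -9.49592747e-01  2.06121241e-03]
 [-1.15481802e-04 -2.20874533e-03 -9.99997554e-01]] 0.08521383004564774
side {'fx': 480.763354414244, 'fy': 480.763354414244, 'cx': 317.71234546131024, 'cy': 242.09015897010516, 'dist_coeffs': array([-0.12585114,  0.        ,  0.        ,  0.        ,  0.        ]), 'origin': array([0.00245665, 0.33914429, 1.11893838]), 'orientation': array([[-0.56169904,  0.7104501 , -0.42397504],
       [-0.8273303 , -0.48501496,  0.28334618],
       [-0.00433092,  0.50992268,  0.86020934]])}
top {'fx': 451.96982165721363, 'fy': 451.96982165721363, 'cx': 313.88687586331594, 'cy': 235.22039712616498, 'dist_coeffs': array([0.02708066, 0.        , 0.        , 0.        , 0.        ]), 'origin': array([ 0.2948047 , -0.02832319,  1.27970133]), 'orientation': array([[-0.01825354,  0.98679554, -0.16093904],
       [-0.9998228 , -0.0187562 , -0.00160453],
       [-0.00460195,  0.16088123,  0.98696304]])}
```

View pics/side0.png

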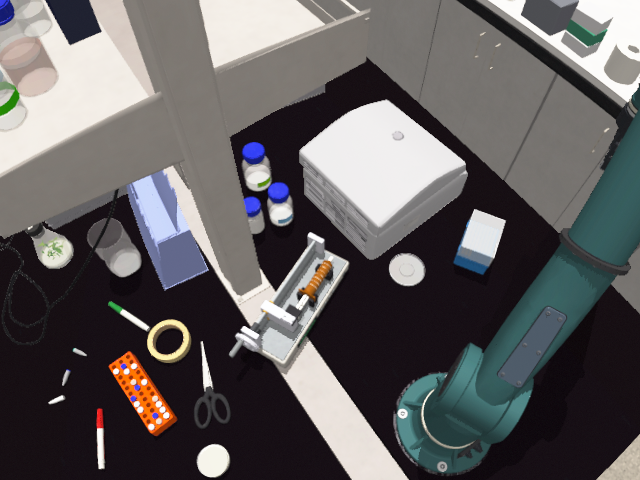

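View pics/top0.png

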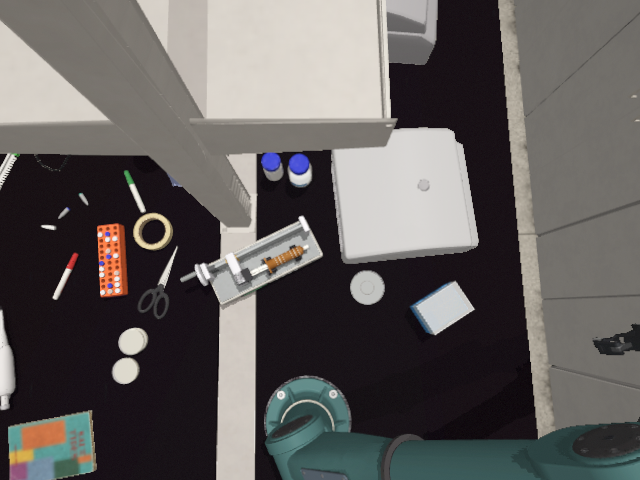

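```bash
python3 - <<'E'
import cv2,numpy as np
a=cv2.imread('pics/top0.png')[205:315,170:335];b=cv2.imread('pics/side0.png')[225:375,220:360]
a=cv2.resize(a,None,fx=4.8,fy=4.8,interpolation=cv2.INTER_CUBIC);cv2.imwrite('pics/c1.png',a)
b=cv2.resize(b,None,fx=4,fy=4,interpolation=cv2.INTER_CUBIC);cv2.imwrite('pics/c2.png',b)
E
```

```text
(no output)
```

View pics/c1.png

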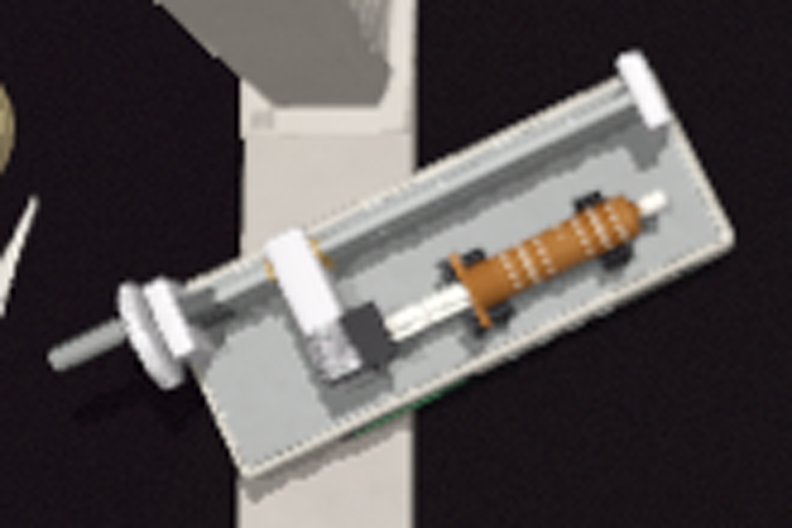

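View pics/c2.png

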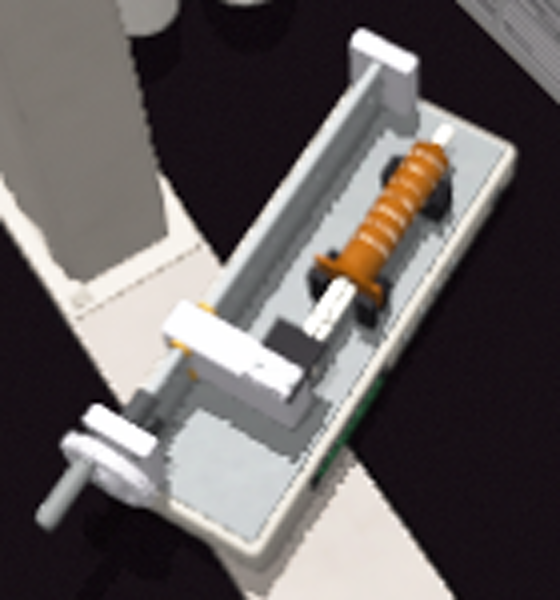

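```bash
cat > h.py <<'E'
import cv2,numpy as np
from scipy.optimize import least_squares
from workcell import readout,camera,camera_model,manip
CM={n:camera_model(n) for n in('side','top')}
F=np.diag([1.,-1,-1])
def K(m): return np.array([[m['fx'],0,m['cx']],[0,m['fy'],m['cy']],[0,0,1]])
def proj(n,P):
    m=CM[n];R=F@m['orientation'].T
    return cv2.projectPoints(np.float64(P).reshape(-1,1,3),cv2.Rodrigues(R)[0],-R@m['origin'],K(m),m['dist_coeffs'])[0][:,0]
def tri(pt):  # {'side':(u,v),'top':(u,v)}
    A=np.zeros((3,3));b=np.zeros(3)
    for n,p in pt.items():
        o,d=ray(n,p);M=np.eye(3)-np.outer(d,d);A+=M;b+=M@o
    return np.linalg.solve(A,b)
def ray(n,p):
    m=CM[n];q=cv2.undistortPoints(np.float64([[p]]),K(m),m['dist_coeffs'])[0,0]
    d=m['orientation']@np.array([q[0],-q[1],-1]);return m['origin'],d/np.linalg.norm(d)
def onz(n,p,z):
    o,d=ray(n,p);return o+d*(z-o[2])/d[2]
E
python3 - <<'E'
from h import *
c1=lambda u,v:(u/4.8+170-.4,v/4.8+205-.4); c2=lambda u,v:(u/4+220-.4,v/4+225-.4)
pts=[('top',c1(244,480),(-59,156,42)),('top',c1(736,240),(-59,-156,42)),('side',c2(255,556),(-59,156,42)),('side',c2(519,149),(-59,-156,42)),
('top',c1(650,92),(34,-143,98)),('side',c2(384,55),(34,-143,98)),
('top',c1(169,318),(34,145,98)),('side',c2(122,432),(34,145,98)),]
def W(s,P):
    c,t=np.cos(s[2]),np.sin(s[2]);P=np.array(P)/1000.
    return np.array([s[0]+c*P[0]-t*P[1],s[1]+t*P[0]+c*P[1],P[2]])
f=lambda s:np.concatenate([proj(n,W(s,P))[0]-p for n,p,P in pts])
r=least_squares(f,[.45,.08,.4]);print(r.x,r.fun.reshape(-1,2).round(1).tolist())
s=r.x
he=tri({'top':c1(62,362),'side':c2(48,520)});d=he-W(s,(34,212,72));c,t=np.cos(s[2]),np.sin(s[2])
print('handle end',he,'rel pump',c*d[0]+t*d[1],-t*d[0]+c*d[1],d[2])
nz=tri({'top':c1(662,200),'side':c2(445,130)});d=nz-W(s,(0,0,0));print('nozzle',nz,c*d[0]+t*d[1],-t*d[0]+c*d[1],d[2])
for k,P in dict(wc=(34,194,72),sup=(-22,-51.5,72)).items(): print(k,W(s,P))
print('post', onz('top',c1(330,105),0), onz('side',c2(168,240),0))
for n in CM:
  for P in [(34,212,72),(34,168,72)]: print(n,proj(n,W(s,P)))
E
```

```text
[0.42847575 0.11453185 0.43464467] [[-0.5, 0.8], [0.6, 0.5], [0.0, 0.7], [0.6, -0.8], [-1.0, -0.2], [0.2, -1.0], [0.0, 0.1], [-0.6, -0.6]]
handle end [0.37637934 0.3193723  0.09335061] rel pump 0.00500340454852868 -0.004268496295357816 0.021350608478160144
nozzle [ 0.46226399 -0.00804892  0.07457999] -0.020970714832894234 -0.12541100643111375 0.07457999119103717
wc [0.37762332 0.30481068 0.072     ]
sup [0.43020736 0.0585564  0.072     ]
post [0.53310666 0.19064276 0.        ] [0.53010477 0.16168084 0.        ]
side [[233.99273257 360.24380615]]
side [[245.19868912 344.1602621 ]]
top [[184.03752224 282.84200179]]
top [[199.26241528 275.56250989]]
```

```bash
cat >> h.py <<'E'
from scipy.spatial.transform import Rotation as Ro
PY=.43464467;PX=np.array([np.cos(PY),np.sin(PY),0]);PYv=np.array([-np.sin(PY),np.cos(PY),0]);Z=np.array([0,0,1.])
PO=np.array([.42847575,.11453185,0])
pw=lambda x,y,z:PO+PX*x+PYv*y+Z*z
def rot(tilt): # tool y=pump x, leaning by tilt deg to pump +y
    a=np.radians(tilt);z=-Z*np.cos(a)-PYv*np.sin(a);return np.c_[np.cross(PX,z),PX,z]
def rel(p0,R0,p1,R1):
    return (R0.T@(p1-p0)/.12).round(3).tolist(),(Ro.from_matrix(R0.T@R1).as_rotvec()/(np.pi/4)).round(3).tolist()
def rowsto(p,R):
    o=readout.get_obs();print(rel(o['ee_pos'],o['tool_rot'],p,R))
E
python3 - <<'E'
from h import *
o=readout.get_obs();p,R=o['ee_pos'],o['tool_rot']
def pose(az,r,z,yaw):
    a=np.radians(az);y=np.radians(yaw);x=np.array([np.cos(y),np.sin(y),0]);return np.array([r*np.cos(a),r*np.sin(a),z]),np.c_[x,np.cross(-Z,x),-Z]
for az,r,z,yaw in [(-71,.62,.31,18.5),(-65,.53,.36,23),(-55,.46,.36,33),(-43,.45,.36,45),(-31,.45,.36,57),(-19,.45,.36,69),(-7,.45,.36,81),(5,.45,.36,93),(17,.45,.36,103),(29,.46,.36,113),(39,.48,.32,115)]:
    P,Q=pose(az,r,z,yaw);print(az,rel(p,R,P,Q));p,R=P,Q
E
```

```text
-71 ([0.066, -0.871, -0.596], [-0.003, 0.0, -0.005])
-65 ([0.455, -0.778, -0.417], [0.0, 0.0, -0.1])
-55 ([0.643, -0.664, 0.0], [0.0, 0.0, -0.222])
-43 ([0.773, -0.192, 0.0], [0.0, 0.0, -0.267])
-31 ([0.776, -0.109, 0.0], [0.0, 0.0, -0.267])
-19 ([0.776, -0.109, 0.0], [0.0, 0.0, -0.267])
-7 ([0.776, -0.109, 0.0], [0.0, 0.0, -0.267])
5 ([0.776, -0.109, 0.0], [0.0, 0.0, -0.267])
17 ([0.776, -0.109, 0.0], [0.0, 0.0, -0.222])
29 ([0.795, -0.056, 0.0], [0.0, 0.0, -0.222])
39 ([0.702, 0.033, 0.333], [0.0, 0.0, -0.044])
```

```bash
python3 -m crank '{"linear":[[0.07,-0.87,-0.6],[0.07,-0.87,-0.6],[0.07,-0.87,-0.6]],"dr":[[0,0,0],[0,0,0],[0,0,0]],"claw":[1,1,1]}'
python3 -m crank '{"linear":[[0.45,-0.78,-0.42],[0.45,-0.78,-0.42],[0.45,-0.78,-0.42]],"dr":[[0,0,-0.1],[0,0,-0.1],[0,0,-0.1]],"claw":[1,1,1]}'
python3 -m crank '{"linear":[[0.64,-0.66,0],[0.64,-0.66,0],[0.64,-0.66,0]],"dr":[[0,0,-0.22],[0,0,-0.22],[0,0,-0.22]],"claw":[1,1,1]}'; python3 -c "
from h import *;o=readout.get_obs();print(o['qpos'],o['ee_pos'])"
```

```text
time: 0.4
ee_pos: [0.2019, -0.5843, 0.3124]
tool_rot: [[0.95, 0.314, -0.0], [0.314, -0.95, 0.001], [0.0, -0.001, -1.0]]
ft_force: [0.6, -0.0, 0.9]
gripper_width: 0.0853
grasp_force: 0.0
time: 0.7
ee_pos: [0.2259, -0.4771, 0.3633]
tool_rot: [[0.921, 0.39, 0.001], [0.39, -0.921, 0.0], [0.002, 0.0, -1.0]]
ft_force: [0.5, -0.1, -0.2]
gripper_width: 0.0853
grasp_force: 0.0
time: 1.0
ee_pos: [0.2664, -0.3728, 0.3613]
tool_rot: [[0.838, 0.546, -0.0], [0.546, -0.838, 0.003], [0.001, -0.003, -1.0]]
ft_force: [0.4, -0.5, -0.3]
gripper_width: 0.0857
grasp_force: 0.0
[ 0.93399444  0.109949   -0.08959167  2.03525664  0.00957069  0.99920397
 -0.15361735] [ 0.26636468 -0.37281774  0.36126966]
```

```bash

python3 -m crank '{"linear":[[0.77,-0.19,0],[0.77,-0.19,0],[0.77,-0.19,0]],"dr":[[0,0,-0.27],[0,0,-0.27],[0,0,-0.27]],"claw":[1,1,1]}' |head -2
python3 -m crank '{"linear":[[0.78,-0.11,0],[0.78,-0.11,0],[0.78,-0.11,0]],"dr":[[0,0,-0.27],[0,0,-0.27],[0,0,-0.27]],"claw":[1,1,1]}' |head -2
python3 -m crank '{"linear":[[0.78,-0.11,0],[0.78,-0.11,0],[0.78,-0.11,0]],"dr":[[0,0,-0.27],[0,0,-0.27],[0,0,-0.27]],"claw":[1,1,1]}' |head -2
python3 -m crank '{"linear":[[0.78,-0.11,0],[0.78,-0.11,0],[0.78,-0.11,0]],"dr":[[0,0,-0.27],[0,0,-0.27],[0,0,-0.27]],"claw":[1,1,1]}' 
python3 -c "
from h import *;o=readout.get_obs();print(o['qpos'],o['ee_pos'])"
```

```text
time: 1.3
ee_pos: [0.3344, -0.3048, 0.3618]
time: 1.6
ee_pos: [0.3907, -0.2295, 0.3618]
time: 1.9
ee_pos: [0.4295, -0.1436, 0.3619]
time: 2.2
ee_pos: [0.4493, -0.0515, 0.3619]
tool_rot: [[0.144, 0.99, 0.001], [0.99, -0.144, 0.002], [0.002, 0.001, -1.0]]
ft_force: [0.1, 0.9, 1.5]
gripper_width: 0.0859
grasp_force: 0.0
[ 0.46772747  0.12029961 -0.49683935  2.03337708  0.06526753  1.00191051
 -0.20557908] [ 0.44932825 -0.051501    0.36194962]
```

```bash

python3 -m crank '{"linear":[[0.78,-0.11,0],[0.78,-0.11,0],[0.78,-0.11,0]],"dr":[[0,0,-0.27],[0,0,-0.27],[0,0,-0.27]],"claw":[1,1,1]}' |head -2
python3 -m crank '{"linear":[[0.78,-0.11,0],[0.78,-0.11,0],[0.78,-0.11,0]],"dr":[[0,0,-0.22],[0,0,-0.22],[0,0,-0.22]],"claw":[1,1,1]}' |head -2
python3 -m crank '{"linear":[[0.79,-0.06,0],[0.79,-0.06,0],[0.79,-0.06,0]],"dr":[[0,0,-0.22],[0,0,-0.22],[0,0,-0.22]],"claw":[1,1,1]}' 
python3 -c "
from h import *;o=readout.get_obs();print(o['qpos'],o['ee_pos'])
cv2.imwrite('pics/t1.png',camera('top'));cv2.imwrite('pics/s1.png',camera('side'))
a=np.radians(1.34*57.3)
for tilt in(0,30):
  R=rot(tilt);h=pw(34,195,72)+PX*.022*np.cos(a)+Z*.022*np.sin(a)
  rowsto(h+.011*R[:,2],R);rowsto(h-.06*R[:,2],R)"
```

```text
time: 2.5
ee_pos: [0.4495, 0.0428, 0.362]
time: 2.8
ee_pos: [0.4299, 0.135, 0.3621]
time: 3.1
ee_pos: [0.4007, 0.2255, 0.3622]
tool_rot: [[-0.4, 0.917, 0.0], [0.917, 0.4, 0.003], [0.003, 0.001, -1.0]]
ft_force: [-0.7, -0.8, 0.5]
gripper_width: 0.0853
grasp_force: 0.0
[ 0.08371604  0.1633801  -0.78061189  2.01206002  0.13270643  1.01481215
 -0.34885826] [0.4007402  0.22551044 0.36215128]
([1631.286, 232.542, -599.388], [-0.001, 0.002, -0.039])
([1631.286, 232.541, -599.979], [-0.001, 0.002, -0.039])
([1631.24, 232.543, -599.4], [-0.011, -0.665, -0.038])
([1631.535, 232.534, -599.913], [-0.011, -0.665, -0.038])
```

```bash
sed -i 's/^pw=.*/pw=lambda x,y,z:PO+(PX*x+PYv*y+Z*z)\/1000/' h.py; python3 -c "
from h import *
a=1.34
R=rot(30);h=pw(34,197,72)+PX*.022*np.cos(a)+Z*.022*np.sin(a)
p1=h-.06*R[:,2];p2=h+.011*R[:,2];rowsto(p1,R);print(rel(p1,R,p2,R));print(h,p1,p2)"
```

```text
([1.009, 0.121, 1.798], [-0.011, -0.665, -0.038])
([-0.0, -0.0, 0.592], [0.0, 0.0, 0.0])
[0.38092469 0.30965088 0.09341666] [0.36829205 0.33686148 0.14537818] [0.38324068 0.30466228 0.08389038]
```

View pics/s1.png

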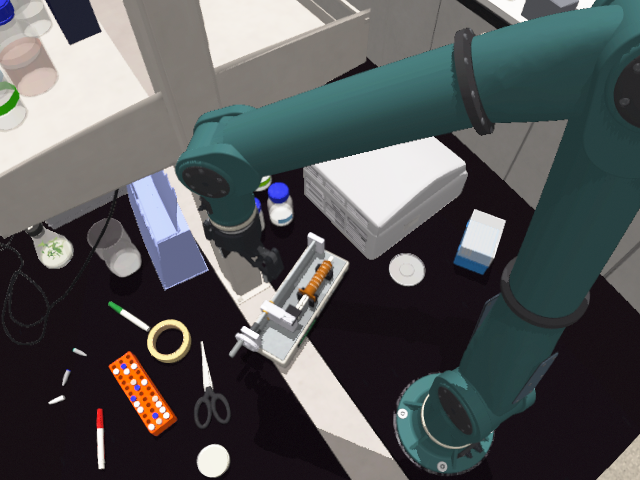

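```bash

python3 -m crank '{"linear":[[0.9,0.06,0.2],[0.9,0.06,0.6],[0.9,0.06,0.9],[0.9,0.06,0.9]],"dr":[[0,-0.1,-0.04],[0,-0.3,-0.04],[0,-0.4,-0.04],[0,-0.4,-0.04]],"claw":[1,1,1,1]}' 
python3 -c "
from h import *;o=readout.get_obs();print(o['qpos'],o['ee_pos'])
a=1.34
R=rot(30);h=pw(34,197,72)+PX*.022*np.cos(a)+Z*.022*np.sin(a)
p1=h-.06*R[:,2];rowsto(p1,R)"
```

```text
time: 3.6
ee_pos: [0.3647, 0.3258, 0.2508]
tool_rot: [[-0.407, 0.905, 0.126], [0.859, 0.426, -0.284], [-0.31, -0.007, -0.951]]
ft_force: [-0.2, -0.1, -0.2]
gripper_width: 0.0852
grasp_force: 0.0
[-0.42396422  0.43058916 -0.73808578  2.03727855  0.5934065   1.08884875
 -1.06806936] [0.36470257 0.32582313 0.25078209]
([0.339, 0.072, 0.813], [-0.005, -0.265, 0.01])
```

```bash

python3 -m crank '{"linear":[[0.34,0.07,0.4],[0.34,0.07,0.81],[0.34,0.07,0.81],[0.34,0.07,0.81],[0.34,0.07,0.81]],"dr":[[0,-0.15,0.01],[0,-0.27,0.01],[0,-0.27,0.01],[0,-0.27,0.01],[0,-0.27,0.01]],"claw":[1,1,1,1,1]}' 
python3 -c "
from h import *;o=readout.get_obs();print(o['qpos'],o['ee_pos'])
a=1.34
R=rot(30);h=pw(34,197,72)+PX*.022*np.cos(a)+Z*.022*np.sin(a)
p1=h+.011*R[:,2];rowsto(p1,R)
t=cv2.resize(camera('top')[225:325,140:260],None,fx=3.3,fy=3.3);s=cv2.resize(camera('side')[280:400,190:310],None,fx=3.3,fy=3.3)
c=np.zeros((396,800,3),np.uint8);c[:t.shape[0],:t.shape[1]]=t;c[:s.shape[0],400:400+s.shape[1]]=s;cv2.imwrite('pics/g1.png',c)
"
```

```text
time: 4.1
ee_pos: [0.3713, 0.3337, 0.1507]
tool_rot: [[-0.356, 0.911, 0.208], [0.788, 0.412, -0.457], [-0.502, 0.001, -0.865]]
ft_force: [-0.3, 0.1, 0.7]
gripper_width: 0.0856
grasp_force: 0.0
[-0.63675684  0.64522871 -0.60917027  2.04788864  0.79942607  1.14352697
 -1.35892638] [0.37126813 0.33371323 0.1506624 ]
([0.053, -0.009, 0.613], [-0.005, 0.003, -0.011])
```

View pics/g1.png

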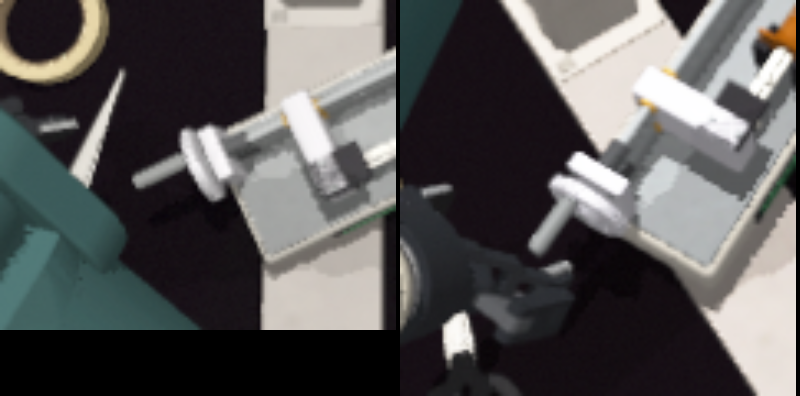

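```bash
python3 -c "
from h import *;o=readout.get_obs();p=o['ee_pos'];R=o['tool_rot']
for q in (p,p+.043*R[:,1],p-.043*R[:,1],p-.065*R[:,2]):
  for n in('side','top'): print(n,proj(n,q))
for q in (pw(34,212,72)+PX*.005+Z*.0214,pw(34,170,72)+PX*.005+Z*.0214):
  for n in('side','top'): print('h',n,proj(n,q))
cv2.imwrite('pics/s2.png',camera('side')[180:480,100:420].repeat(2,0).repeat(2,1))"
```

```text
side [[222.01639628 352.10911096]]
top [[169.25808598 280.68121161]]
side [[205.7756707  341.62825947]]
top [[162.6389525  265.08741652]]
side [[238.6946265  362.79698114]]
top [[175.93830354 296.44849902]]
side [[207.09125133 356.85793778]]
top [[148.76261219 285.27693563]]
h side [[230.61224688 356.23412885]]
h top [[180.91653004 280.65103463]]
h side [[241.54098812 340.67558739]]
h top [[195.71215567 273.58763357]]
```

View pics/s2.png

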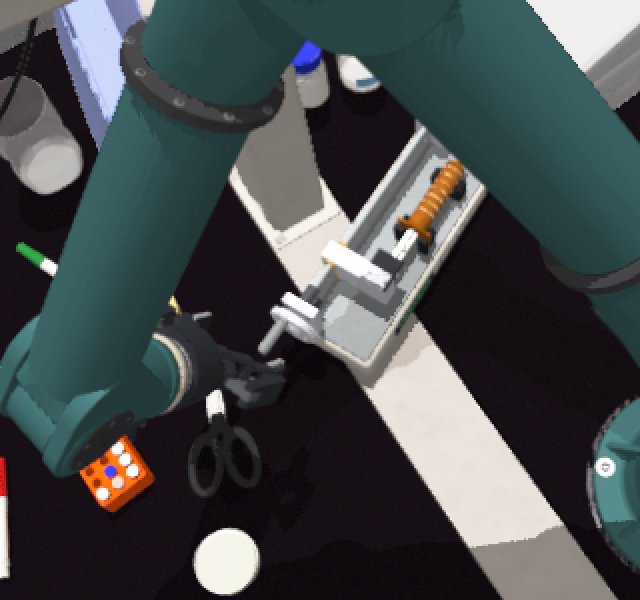

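```bash

python3 -m crank '{"linear":[[0.05,0,0.2],[0.05,0,0.4],[0.05,0,0.61],[0.05,0,0.61],[0.05,0,0.61]],"dr":[[0,0,-0.01],[0,0,-0.01],[0,0,-0.01],[0,0,-0.01],[0,0,-0.01]],"claw":[0.3,0.1,0,0,0]}' 
python3 -m crank '{"linear":[[0,0,0],[0,0,0],[0,0,0],[0,0,0],[0,0,0]],"dr":[[0,0,0],[0,0,0],[0,0,0],[0,0,0],[0,0,0]],"claw":[-0.2,-0.4,-0.5,-0.6,-0.6]}'
python3 -c "
from h import *
a=1.34
R=rot(30);h=pw(34,197,72)+PX*.022*np.cos(a)+Z*.022*np.sin(a)
p1=h+.011*R[:,2];rowsto(p1,R)
cv2.imwrite('pics/g2.png',np.hstack([camera('side')[310:410,170:290].repeat(3,0).repeat(3,1),camera('top')[225:325,140:260].repeat(3,0).repeat(3,1)]))"
```

```text
time: 4.75
ee_pos: [0.3829, 0.3068, 0.0839]
tool_rot: [[-0.366, 0.907, 0.208], [0.784, 0.421, -0.456], [-0.501, -0.003, -0.865]]
ft_force: [-0.4, 0.3, -0.4]
gripper_width: 0.0428
grasp_force: 0.0
time: 5.25
ee_pos: [0.3822, 0.3067, 0.0824]
tool_rot: [[-0.368, 0.906, 0.208], [0.783, 0.422, -0.457], [-0.502, -0.005, -0.865]]
ft_force: [0.7, 0.0, 0.0]
gripper_width: 0.0174
grasp_force: 0.0
([-0.023, 0.001, -0.001], [-0.005, 0.003, 0.005])
```

View pics/g2.png

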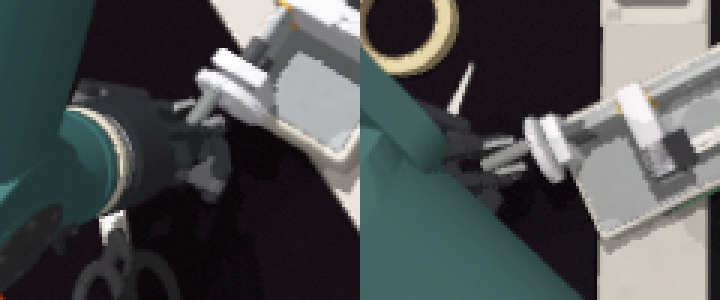

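```bash

python3 -m crank '{"linear":[[0,0,0],[0,0,0],[0,0,0],[0,0,0]],"dr":[[0,0,0],[0,0,0],[0,0,0],[0,0,0]],"claw":[-1,-1,-1,-1]}'
python3 -c "
from h import *
o=readout.get_obs();R=o['tool_rot'];d=o['ee_pos']-.011*R[:,2]-pw(34,0,72);print(d@PX,d@PYv,d@Z,np.arctan2(d@Z,d@PX))
a0=np.arctan2(d@Z,d@PX);print('in tool axes: px',(R.T@PX).round(3),'z',(R.T@Z).round(3))
# calls of 5x10deg... 
for k in range(0,3):
  s=a0+k*np.radians(90)
  for j in range(1,6):
    t=s+j*np.radians(18)
    print((R.T@(.022*(PX*(np.cos(t)-np.cos(s))+Z*(np.sin(t)-np.sin(s))))/.12).round(3).tolist())
print(o['qpos'])"
```

```text
time: 5.75
ee_pos: [0.3823, 0.3066, 0.0824]
tool_rot: [[-0.368, 0.906, 0.208], [0.783, 0.422, -0.457], [-0.502, -0.005, -0.865]]
ft_force: [0.5, 0.9, 1.9]
gripper_width: 0.0116
grasp_force: 58.4
0.005033577564048083 0.19920817457434475 0.019868679693907126 1.3226744256785714
in tool axes: px [-0.004  1.    -0.004] z [-0.502 -0.005 -0.865]
[-0.002, -0.057, -0.004]
[0.004, -0.113, 0.007]
[0.019, -0.162, 0.033]
[0.041, -0.2, 0.07]
[0.067, -0.222, 0.116]
[0.029, -0.005, 0.049]
[0.057, 0.008, 0.098]
[0.081, 0.038, 0.14]
[0.1, 0.081, 0.173]
[0.111, 0.134, 0.192]
[0.002, 0.057, 0.004]
[-0.004, 0.113, -0.007]
[-0.019, 0.162, -0.033]
[-0.041, 0.2, -0.07]
[-0.067, 0.222, -0.116]
[-0.63429553  0.73960411 -0.55319917  2.10761839  0.92021144  1.03468344
 -1.44557411]
```

```bash
cat > chk.py <<'E'
from h import *
o=readout.get_obs();R=o['tool_rot'];d=o['ee_pos']-.011*R[:,2]-pw(34,0,72);print(round(d@PX,4),round(d@PYv,4),round(d@Z,4),'ang',np.arctan2(d@Z,d@PX).round(3),'F',o['ft_force'].round(1),o['torque'].round(2),o['gripper_width'],o['time'],o['qpos'].round(2))
E
python3 -m crank '{"linear":[[0,-0.057,-0.004],[0.004,-0.113,0.007],[0.019,-0.162,0.033],[0.041,-0.2,0.07],[0.067,-0.222,0.116]],"dr":[[0,0,0],[0,0,0],[0,0,0],[0,0,0],[0,0,0]],"claw":[-1,-1,-1,-1,-1]}' | grep force; python3 chk.py
python3 -m crank '{"linear":[[0.029,-0.005,0.049],[0.057,0.008,0.098],[0.081,0.038,0.14],[0.1,0.081,0.173],[0.111,0.134,0.192]],"dr":[[0,0,0],[0,0,0],[0,0,0],[0,0,0],[0,0,0]],"claw":[-1,-1,-1,-1,-1]}' | grep force; python3 chk.py
```

```text
ft_force: [1.4, 0.8, 0.9]
grasp_force: 58.6
-0.0224 0.1991 0.0033 ang 2.994 F [1.4 0.8 0.9] [ 0.63 -0.16  0.31] 0.011418177805466116 6.25 [-0.66  0.76 -0.55  2.16  0.95  0.99 -1.53]
ft_force: [0.6, 2.4, 7.1]
grasp_force: 59.3
-0.0055 0.1991 -0.0231 ang -1.806 F [0.6 2.4 7.1] [0.1  0.   0.04] 0.011288027936484335 6.75 [-0.67  0.81 -0.52  2.13  0.99  0.98 -1.54]
```

```bash

python3 -m crank '{"linear":[[0,0.057,0.004],[-0.004,0.113,-0.007],[-0.019,0.162,-0.033],[-0.041,0.2,-0.07],[-0.067,0.222,-0.116]],"dr":[[0,0,0],[0,0,0],[0,0,0],[0,0,0],[0,0,0]],"claw":[-1,-1,-1,-1,-1]}' | grep force; python3 chk.py
python3 -m crank '{"linear":[[-0.029,0.005,-0.049],[-0.057,-0.008,-0.098],[-0.081,-0.038,-0.14],[-0.1,-0.081,-0.173],[-0.111,-0.134,-0.192]],"dr":[[0,0,0],[0,0,0],[0,0,0],[0,0,0],[0,0,0]],"claw":[-1,-1,-1,-1,-1]}' | grep force; python3 chk.py
python3 -m crank '{"linear":[[0,-0.057,-0.004],[0.004,-0.113,0.007],[0.019,-0.162,0.033],[0.041,-0.2,0.07],[0.067,-0.222,0.116]],"dr":[[0,0,0],[0,0,0],[0,0,0],[0,0,0],[0,0,0]],"claw":[-1,-1,-1,-1,-1]}' | grep force; python3 chk.py
python3 -m crank '{"linear":[[0.029,-0.005,0.049],[0.057,0.008,0.098],[0.081,0.038,0.14],[0.1,0.081,0.173],[0.111,0.134,0.192]],"dr":[[0,0,0],[0,0,0],[0,0,0],[0,0,0],[0,0,0]],"claw":[-1,-1,-1,-1,-1]}' | grep force; python3 chk.py
python3 -m crank '{"linear":[[0,0.057,0.004],[-0.004,0.113,-0.007],[-0.019,0.162,-0.033],[-0.041,0.2,-0.07],[-0.067,0.222,-0.116]],"dr":[[0,0,0],[0,0,0],[0,0,0],[0,0,0],[0,0,0]],"claw":[-1,-1,-1,-1,-1]}' | grep force; python3 chk.py
```

```text
ft_force: [-3.7, 0.6, -0.9]
grasp_force: 58.7
0.0206 0.1992 -0.0069 ang -0.323 F [-3.7  0.6 -0.9] [ 0.55  0.94 -0.41] 0.011346512113281951 7.25 [-0.64  0.79 -0.53  2.08  0.96  1.02 -1.46]
ft_force: [-0.3, 0.9, -5.0]
grasp_force: 58.4
0.0051 0.1992 0.0202 ang 1.322 F [-0.3  0.9 -5. ] [ 1.21  0.65 -0.  ] 0.010857716316595031 7.75 [-0.63  0.74 -0.55  2.11  0.92  1.03 -1.45]
ft_force: [0.6, 3.0, 1.7]
grasp_force: 59.0
-0.0223 0.1991 0.0035 ang 2.984 F [0.6 3.  1.7] [0.79 0.13 0.27] 0.011346049281610943 8.25 [-0.66  0.75 -0.55  2.16  0.95  1.   -1.53]
ft_force: [-1.2, 3.2, 6.9]
grasp_force: 59.6
-0.0053 0.199 -0.0231 ang -1.797 F [-1.2  3.2  6.9] [0.36 0.11 0.03] 0.011367685518809562 8.75 [-0.67  0.81 -0.52  2.13  0.99  0.98 -1.54]
ft_force: [-4.5, 0.6, -1.1]
grasp_force: 59.0
0.0207 0.1992 -0.0069 ang -0.321 F [-4.5  0.6 -1.1] [ 0.84  1.02 -0.43] 0.011076291848502796 9.25 [-0.64  0.79 -0.53  2.08  0.96  1.02 -1.46]
```

```bash

python3 -m crank '{"linear":[[-0.029,0.005,-0.049],[-0.057,-0.008,-0.098],[-0.081,-0.038,-0.14],[-0.1,-0.081,-0.173],[-0.1,-0.081,-0.173]],"dr":[[0,0,0],[0,0,0],[0,0,0],[0,0,0],[0,0,0]],"claw":[-1,-1,-1,-1,-1]}' | grep force; python3 chk.py
python3 -m crank '{"linear":[[-0.003,-0.013,-0.006],[-0.006,-0.027,-0.011],[-0.006,-0.027,-0.011]],"dr":[[0,0,0],[0,0,0],[0,0,0]],"claw":[-1,-1,-1]}' | grep force; python3 chk.py
python3 -c "
from h import *
cv2.imwrite('pics/g3.png',np.hstack([camera('side')[250:350,210:330].repeat(3,0).repeat(3,1),camera('top')[215:315,170:290].repeat(3,0).repeat(3,1)]))"
```

```text
ft_force: [-3.3, 2.9, -2.0]
grasp_force: 58.9
0.0106 0.1992 0.0177 ang 1.034 F [-3.3  2.9 -2. ] [ 1.02  0.88 -0.29] 0.011115307727785694 9.75 [-0.63  0.75 -0.55  2.1   0.92  1.04 -1.44]
ft_force: [-1.6, 3.1, -1.8]
grasp_force: 58.9
0.0085 0.1991 0.0188 ang 1.147 F [-1.6  3.1 -1.8] [ 1.07  0.51 -0.05] 0.011324615536199652 10.05 [-0.63  0.74 -0.55  2.1   0.92  1.04 -1.44]
```

View pics/g3.png

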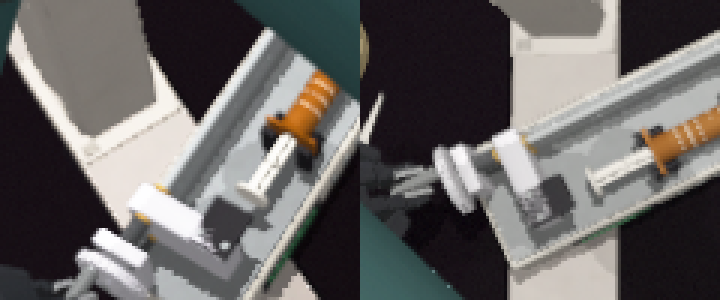

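```bash

for i in 1 2; do :; done
python3 -m crank '{"linear":[[-0.003,-0.017,-0.006],[-0.003,-0.017,-0.006]],"dr":[[0,0,0],[0,0,0]],"claw":[-1,-1]}' >/dev/null; python3 chk.py
python3 -m crank '{"linear":[[-0.002,-0.017,-0.004],[-0.002,-0.017,-0.004]],"dr":[[0,0,0],[0,0,0]],"claw":[-1,-1]}' >/dev/null; python3 chk.py
python3 -m crank '{"linear":[[-0.001,-0.017,-0.002],[-0.001,-0.017,-0.002]],"dr":[[0,0,0],[0,0,0]],"claw":[-1,-1]}' >/dev/null; python3 chk.py
```

```text
0.0075 0.1992 0.0193 ang 1.203 F [ 2.7  3.2 -4.6] [ 1.54 -0.03  0.48] 0.010947550183044878 10.35 [-0.63  0.74 -0.55  2.1   0.92  1.03 -1.44]
0.0072 0.1992 0.0195 ang 1.217 F [ 7.1  4.  -9.4] [ 2.1  -0.57  0.97] 0.0108473426448356 10.55 [-0.63  0.74 -0.55  2.11  0.92  1.03 -1.45]
0.007 0.1992 0.0197 ang 1.228 F [ 10.3   4.8 -12.8] [ 2.51 -1.12  1.31] 0.01117160181033288 10.75 [-0.64  0.74 -0.55  2.11  0.93  1.03 -1.45]
```

```bash

python3 -m crank '{"linear":[[0,0,0],[0,0,0],[0,0,0],[0,0,0]],"dr":[[0,0,0],[0,0,0],[0,0,0],[0,0,0]],"claw":[-0.2,0.2,0.2,0.2]}'; python3 chk.py
python3 -m crank '{"linear":[[0,0,-0.2],[0,0,-0.5],[0,0,-0.9],[0,0,-0.9]],"dr":[[0,0,0],[0,0,0],[0,0,0],[0,0,0]],"claw":[0.3,0.3,0.1,0.1]}'
python3 -c "
from h import *
o=readout.get_obs();p,R=o['ee_pos'],o['tool_rot']
for q,t in [(pw(-10,170,230),15),(pw(-22,70,260),0),(pw(-22,-51,230),0),(pw(-22,-51,140),0),(pw(-22,-51,61),0)]:
  Q=rot(t);print(q,rel(p,R,q,Q));p,R=q,Q"
```

```text
time: 11.15
ee_pos: [0.379, 0.3043, 0.083]
tool_rot: [[-0.368, 0.907, 0.207], [0.782, 0.422, -0.459], [-0.504, -0.007, -0.864]]
ft_force: [0.7, -1.2, 0.1]
gripper_width: 0.0513
grasp_force: 0.0
0.0011 0.1985 0.0205 ang 1.516 F [ 0.7 -1.2  0.1] [0.47 0.23 0.04] 0.051298404279551665 11.15 [-0.64  0.74 -0.55  2.11  0.92  1.03 -1.45]
time: 11.55
ee_pos: [0.3559, 0.3609, 0.1804]
tool_rot: [[-0.369, 0.905, 0.212], [0.786, 0.426, -0.447], [-0.495, 0.002, -0.869]]
ft_force: [0.7, 1.1, 0.7]
gripper_width: 0.0471
grasp_force: 0.0
[0.34782057 0.26451432 0.23      ] ([-0.811, -0.402, -0.014], [0.005, 0.326, 0.005])
[0.37904515 0.16875929 0.26      ] ([-0.87, -0.1, -0.026], [-0.0, 0.333, -0.0])
[0.42999681 0.05900991 0.23      ] ([-1.008, -0.0, 0.25], [0.0, 0.0, 0.0])
[0.42999681 0.05900991 0.14      ] ([0.0, 0.0, 0.75], [0.0, 0.0, 0.0])
[0.42999681 0.05900991 0.061     ] ([0.0, 0.0, 0.658], [0.0, 0.0, 0.0])
```

```bash

python3 -m crank '{"linear":[[-0.3,-0.1,-0.1],[-0.81,-0.2,-0.02],[-0.81,-0.2,-0.02],[-0.81,-0.2,-0.02]],"dr":[[0,0.1,0],[0,0.33,0],[0,0.33,0],[0,0.33,0]],"claw":[0.1,0.1,0.1,0.1]}' | head -2
python3 -m crank '{"linear":[[-0.3,0,0],[-0.87,-0.1,-0.03],[-0.87,-0.1,-0.03],[-0.87,-0.1,-0.03]],"dr":[[0,0.15,0],[0,0.33,0],[0,0.33,0],[0,0.33,0]],"claw":[0.1,0.1,0.1,0.1]}'
python3 chk.py
python3 -c "
from h import *
rowsto(pw(-22,-51,230),rot(0))
P=camera('top');cv2.imwrite('pics/t4.png',P)
cv2.imwrite('pics/s4.png',camera('side'))"
```

```text
time: 11.95
ee_pos: [0.3717, 0.2628, 0.2276]
time: 12.35
ee_pos: [0.4038, 0.1666, 0.2577]
tool_rot: [[-0.409, 0.912, -0.003], [0.912, 0.409, -0.014], [-0.011, -0.009, -1.0]]
ft_force: [0.1, 0.2, 0.3]
gripper_width: 0.0474
grasp_force: 0.0
-0.0344 0.0577 0.1967 ang 1.744 F [0.1 0.2 0.3] [ 0.05 -0.01 -0.07] 0.04736131985477937 12.35 [ 0.21  0.3  -0.85  2.18  0.32  0.8  -0.44]
([-0.905, -0.165, 0.242], [-0.011, 0.014, -0.017])
```

```bash

python3 -m crank '{"linear":[[-0.4,-0.08,0.1],[-0.9,-0.16,0.24],[-0.9,-0.16,0.24],[-0.9,-0.16,0.24]],"dr":[[0,0,-0.02],[0,0.01,-0.02],[0,0.01,-0.02],[0,0.01,-0.02]],"claw":[0.1,0.1,0.1,0.1]}' | head -2
python3 - <<'E'
from h import *
for n in('top','side'):
    im=cv2.imread(f'pics/{n}0.png');h=cv2.cvtColor(im,cv2.COLOR_BGR2HSV)
    m=cv2.inRange(h,(8,140,60),(20,255,255));k,l,st,c=cv2.connectedComponentsWithStats(m)
    for i in range(1,k):
        if st[i,4]>60:
            p=onz(n,c[i],.074);d=p-PO
            if np.hypot(*d[:2])<.2:print(n,c[i],st[i],(d@PX*1e3).round(1),(d@PYv*1e3).round(1))
rowsto(pw(-22,-51,61),rot(0));chk=readout.get_obs();print(chk['qpos'])
E
```

```text
time: 12.85
ee_pos: [0.4295, 0.0679, 0.2293]
top [270.75268817 263.74193548] [264 259  14  14  93] -21.2 -16.7
side [316.24010554 280.03957784] [299 261  33  41 379] -21.3 -52.7
([-0.07, -0.016, 1.402], [-0.011, -0.002, 0.021])
[ 0.39884616  0.33438962 -0.80955854  2.21642395  0.36220547  0.73189423
 -0.20828162]
```

```bash

python3 -m crank '{"linear":[[-0.07,-0.01,0.35],[-0.07,-0.01,0.7],[-0.07,-0.01,0.7],[-0.07,-0.01,0.7]],"dr":[[-0.01,0,0.02],[-0.01,0,0.02],[-0.01,0,0.02],[-0.01,0,0.02]],"claw":[0.1,0.1,0.1,0.1]}' | head -2
python3 - <<'E'
from h import *
rowsto(pw(-21.5,-51,61),rot(0))
E
```

```text
time: 13.25
ee_pos: [0.4318, 0.0627, 0.1469]
([-0.023, -0.024, 0.715], [0.002, -0.002, 0.008])
```

```bash

python3 -m crank '{"linear":[[-0.02,-0.02,0.3],[-0.02,-0.02,0.55],[-0.02,-0.02,0.7],[-0.02,-0.02,0.7],[-0.02,-0.02,0.7]],"dr":[[0,0,0.01],[0,0,0.01],[0,0,0.01],[0,0,0.01],[0,0,0.01]],"claw":[0.1,0.1,0.1,0.1,0.1]}' | head -4
python3 - <<'E'
from h import *
rowsto(pw(-21.5,-51,61),rot(0));print(readout.get_obs()['qpos'])
c=lambda n,u,v:camera(n)[v:v+110,u:u+130].repeat(3,0).repeat(3,1)
cv2.imwrite('pics/g5.png',np.hstack([c('side',250,220),c('top',210,205)]))
E
```

```text
time: 13.75
ee_pos: [0.4327, 0.058, 0.0641]
tool_rot: [[-0.416, 0.909, 0.005], [0.909, 0.416, 0.002], [-0.0, 0.006, -1.0]]
ft_force: [-0.8, -0.7, 0.4]
([0.017, -0.013, 0.026], [0.007, 0.0, -0.007])
[ 0.08760605  0.59960635 -0.42994937  2.3498115   0.81388288  0.32872884
 -0.62985474]
```

View pics/g5.png

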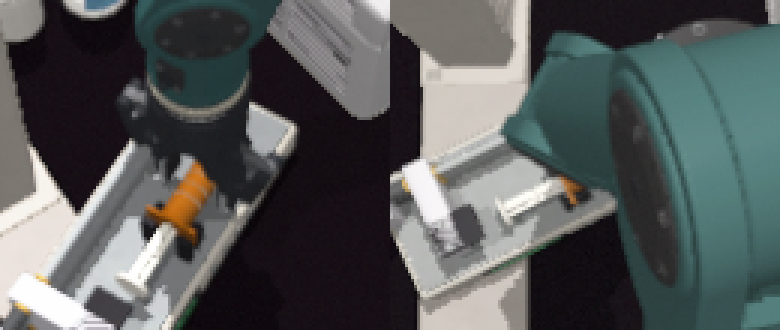

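```bash

python3 -m crank '{"linear":[[0.01,-0.013,0.01],[0.01,-0.013,0.01],[0.01,-0.013,0.01],[0.01,-0.013,0.01],[0.01,-0.013,0.01]],"dr":[[0,0,0],[0,0,0],[0,0,0],[0,0,0],[0,0,0]],"claw":[-0.1,-0.3,-1,-1,-1]}'
python3 -m crank '{"linear":[[0,0,0],[0,0,0],[0,0,0]],"dr":[[0,0,0],[0,0,0],[0,0,0]],"claw":[-1,-1,-1]}'
```

```text
time: 14.35
ee_pos: [0.4309, 0.0577, 0.0622]
tool_rot: [[-0.415, 0.91, 0.005], [0.91, 0.415, 0.002], [-0.0, 0.006, -1.0]]
ft_force: [-0.7, 0.4, 9.4]
gripper_width: 0.0245
grasp_force: 58.3
time: 14.65
ee_pos: [0.4309, 0.0577, 0.0622]
tool_rot: [[-0.415, 0.91, 0.005], [0.91, 0.415, 0.002], [-0.0, 0.006, -1.0]]
ft_force: [0.0, 0.4, 8.5]
gripper_width: 0.0244
grasp_force: 58.3
```

```bash

python3 -m crank '{"linear":[[0,0,-0.1],[0,0,-0.3],[0,0,-0.5],[0,0,-0.7],[0,0,-0.9]],"dr":[[0,0,0],[0,0,0],[0,0,0],[0,0,0],[0,0,0]],"claw":[-1,-1,-1,-1,-1]}'
python3 -m crank '{"linear":[[-0.1,0,-0.2],[-0.2,0,-0.4],[-0.4,0,-0.7],[-0.5,0,-1],[-0.5,0,-1]],"dr":[[0,0,0],[0,0,0],[0,0,0],[0,0,0],[0,0,0]],"claw":[-1,-1,-1,-1,-1]}'; python3 chk.py
```

```text
time: 15.15
ee_pos: [0.4284, 0.0565, 0.1701]
tool_rot: [[-0.415, 0.91, 0.001], [0.91, 0.415, 0.001], [0.0, 0.001, -1.0]]
ft_force: [0.3, -0.3, -0.9]
gripper_width: 0.0243
grasp_force: 58.9
time: 15.65
ee_pos: [0.4572, 0.0008, 0.2932]
tool_rot: [[-0.411, 0.912, 0.011], [0.912, 0.411, -0.0], [-0.005, 0.01, -1.0]]
ft_force: [0.7, 0.7, -0.5]
gripper_width: 0.0243
grasp_force: 58.9
-0.056 -0.1152 0.2322 ang 1.807 F [ 0.7  0.7 -0.5] [ 0.07 -0.08  0.01] 0.024281294206822082 15.65 [ 0.63  0.27 -0.87  2.11  0.27  0.87  0.02]
```

```bash

python3 -m crank '{"linear":[[0,0,0],[0,0,-0.1],[0,0,-0.2],[0,0,-0.3],[0,0,-0.4]],"dr":[[0,-0.15,0],[0,-0.3,0],[0,-0.45,0],[0,-0.6,0],[0,-0.75,0]],"claw":[-1,-1,-1,-1,-1]}'; python3 chk.py
```

```text
time: 16.15
ee_pos: [0.4528, 0.0023, 0.3376]
tool_rot: [[-0.343, 0.909, 0.235], [0.754, 0.416, -0.508], [-0.56, 0.003, -0.829]]
ft_force: [-0.5, -0.1, -1.4]
gripper_width: 0.0243
grasp_force: 58.9
-0.0591 -0.1058 0.2747 ang 1.783 F [-0.5 -0.1 -1.4] [ 0.6   0.33 -0.02] 0.024265636384389055 16.15 [ 0.2   0.19 -0.78  2.2   0.83  1.09 -0.66]
```

```bash
python3 -c "
from h import *
o=readout.get_obs();rowsto(np.array([.48,-.03,.36]),rot(62));print(rel(np.array([.48,-.03,.36]),rot(62),np.array([.48,-.03,.36]),rot(90)))"
```

```text
([-0.386, 0.094, 0.035], [-0.003, -0.621, -0.008])
([0.0, 0.0, 0.0], [-0.0, -0.622, -0.0])
```

```bash

python3 -m crank '{"linear":[[-0.1,0.02,0.01],[-0.2,0.04,0.02],[-0.3,0.07,0.03],[-0.39,0.09,0.03],[-0.39,0.09,0.03]],"dr":[[0,-0.15,0],[0,-0.3,0],[0,-0.45,-0.01],[0,-0.62,-0.01],[0,-0.62,-0.01]],"claw":[-1,-1,-1,-1,-1]}'; python3 chk.py; python3 -c "
from h import *
rowsto(np.array([.48,-.03,.38]),rot(90))"
```

```text
time: 16.65
ee_pos: [0.4796, -0.0297, 0.3572]
tool_rot: [[-0.21, 0.906, 0.368], [0.428, 0.424, -0.798], [-0.879, -0.011, -0.476]]
ft_force: [-0.1, -0.3, -0.9]
gripper_width: 0.0244
grasp_force: 58.9
-0.0483 -0.1427 0.2904 ang 1.736 F [-0.1 -0.3 -0.9] [ 1.01  0.44 -0.  ] 0.024356148514970553 16.65 [-0.04  0.35 -0.72  2.27  1.19  1.49 -1.05]
([-0.169, 0.0, -0.087], [0.0, -0.632, 0.014])
```

```bash

python3 -m crank '{"linear":[[-0.04,0,-0.02],[-0.08,0,-0.04],[-0.12,0,-0.06],[-0.17,0,-0.09],[-0.17,0,-0.09]],"dr":[[0,-0.15,0],[0,-0.3,0],[0,-0.45,0.01],[0,-0.63,0.01],[0,-0.63,0.01]],"claw":[-1,-1,-1,-1,-1]}'; python3 chk.py; python3 -c "
from h import *
rowsto(np.array([.48,-.03,.38]),rot(90))"
```

```text
time: 17.15
ee_pos: [0.4805, -0.0308, 0.3804]
tool_rot: [[-0.004, 0.909, 0.418], [0.002, 0.418, -0.909], [-1.0, -0.003, -0.003]]
ft_force: [0.3, -0.6, -0.5]
gripper_width: 0.0243
grasp_force: 58.9
-0.0479 -0.1427 0.3085 ang 1.725 F [ 0.3 -0.6 -0.5] [1.06 0.54 0.01] 0.0242539214953774 17.15 [-0.27  0.59 -0.57  2.35  1.31  1.94 -1.39]
([0.004, -0.001, -0.008], [-0.005, -0.004, 0.004])
```

```bash

python3 -m crank '{"linear":[[0,0,0],[0,0,0],[0,0,0],[0,0,0],[0,0,0]],"dr":[[0,0,0],[0,0,0],[0,0,0],[0,0,0],[0,0,0]],"claw":[-1,-1,-1,-1,-1]}' | head -2
python3 - <<'E'
from h import *
o=readout.get_obs();print(np.abs(o['qvel']).max(),o['grasp_force'])
g=o['ee_pos']-.011*o['tool_rot'][:,2]
E={}
for n in('top','side'):
    im=camera(n);cv2.imwrite(f'pics/{n}9.png',im);h=cv2.cvtColor(im,cv2.COLOR_BGR2HSV)
    m=cv2.inRange(h,(8,140,60),(20,255,255));k,l,st,c=cv2.connectedComponentsWithStats(m)
    print(n,[(c[i].round(),st[i].tolist()) for i in range(1,k) if st[i,4]>25],'grasp',proj(n,g).round(),'expect nozzle',proj(n,g+Z*.08).round(),'disc',proj(n,g-Z*.1).round())
    im0=cv2.imread(f'pics/{n}0.png')
    for tag,I in(('before',im0),('after',im)):
        u,v={'top':(170,262),'side':(222,335)}[n];G=cv2.cvtColor(I,cv2.COLOR_BGR2GRAY)[v:v+35,u:u+40]
        ys,xs=np.where(G>80);i=np.argmin(xs-(0 if n=='top' else ys));print(tag,xs[i]+u,ys[i]+v,xs.min()+u,ys.max()+v)
    for ang in(1.34,1.17): print('handle end pred',ang,proj(n,pw(34,212,72)+.022*(PX*np.cos(ang)+Z*np.sin(ang))).round(1))
E
```

```text
time: 17.65
ee_pos: [0.4804, -0.0311, 0.3839]
0.009863678414487652 58.92155706882477
top [(array([311., 213.]), [304, 205, 15, 14, 96]), (array([112., 259.]), [97, 224, 30, 73, 1349]), (array([ 42., 435.]), [23, 421, 41, 31, 851]), (array([ 16., 458.]), [11, 452, 15, 11, 56]), (array([ 84., 458.]), [79, 456, 11, 5, 40])] grasp [[311. 218.]] expect nozzle [[310. 210.]] disc [[311. 227.]]
before 170 262 170 285
after 170 262 170 296
handle end pred 1.34 [[180.9 280.6]]
handle end pred 1.17 [[180.5 279.4]]
side [(array([337., 167.]), [330, 157, 14, 19, 115]), (array([328., 182.]), [324, 178, 11, 9, 52]), (array([142., 393.]), [109, 352, 68, 84, 1759])] grasp [[336. 172.]] expect nozzle [[337. 144.]] disc [[335. 202.]]
before 229 355 229 356
after 228 354 228 356
handle end pred 1.34 [[230.6 356.2]]
handle end pred 1.17 [[229.4 355.6]]
```

```bash
python3 -c "
from workcell import manip
print(manip.job_done())"
```

```text
the job is handed in; nothing more can be done
None
```

The job is handed in at about 17.7 s of robot time. I wound the handwheel clockwise until it pushed back firmly and stopped turning, so the pusher is at its stop. The syringe was then lifted straight out, and the arm is holding it upright, capped nozzle up, at rest with its lower end about 0.28 m above the worktop. I confirmed the final pose from camera measurements rather than by eye, because all 10 picture views were used, and I didn't re-check the bystander items at the end.

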